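Take the yellow work lamp off its hook and stand it on the charging pad

TASK

The yellow work lamp's battery is empty. Lift it up and off its hook on the lamp rack and set it down gently, standing upright in the middle of the round charging pad. Leave the blue lamp hanging where it is.

Things in the scene. Friction and masses are not known exactly. Their poses are not given: they have to be found in the camera images.
- lamp_yellow: Yellow LED work lamp, 0.35 kg, hangs upright on one of the rack's hooks, underside 50 mm above bench, axes within 5 deg of the rack's. Body 70 (y) x 45 (x) x 95 high, white window on -x. On it a loop handle, 44 wide outside (y: grip legs' outer sides from above), 16 deep, top 153 above underside; opening along x 24 wide, 95 to 141 above underside; top bar black. Origin: underside centre, z up.
- lamp_blue: A second lamp of the same shape and size, but blue, hanging on the rack's other hook, 150 mm away. Origin at the centre of its underside, axes as for the yellow lamp. It stays where it is.
- rack: Fixed steel rack. Origin on the bench midway under its 2 hanging places (y = +-75 mm, x = 0). Hook: arm 10 wide, 8 thick, top at z 191, along x through the handle, from a post (x 64 to 82, no taller) to its free end at x -28, which points to -x (to the robot), with a lip 12 above arm top. To take a lamp off: raise it 15 to 35 mm (38: body hits arm), draw it 60 or more along -x. Base 8 thick.
- pad: Round grey charging pad with an orange ring and a black centre on top, 160 mm in diameter, 12 mm thick, fixed flat on the bench, with a small plug block at its +x edge. Origin: centre of its underside, on the bench; its top is 12 mm above that.

How it is judged (in metres and radians):
On the way:
1. the yellow lamp is lifted up off its hook and clear of the rack (distance of lamp_yellow from where it was at the start of the episode above 0.055 m and contact force between lamp_yellow and rack below 0.05 N and height (world z) of lamp_yellow above 0.04 m and contact force between lamp_yellow and the fingers above 0.5 N), for 0.1 s.
At the end, for the whole second after the job is handed in: The yellow lamp stands at rest and upright (within 10 degrees) on the charging pad, its centre within 35 mm of the pad's centre, and the blue lamp still hangs on its hook, within 40 mm of where it was (horizontal distance between lamp_yellow and pad below 0.035 m and z of lamp_yellow in the frame of pad between 0.008 and 0.018 m and angle between lamp_yellow's own z axis and vertical below 0.175 rad and linear speed of lamp_yellow below 0.03 m/s and distance of lamp_blue from where it was at the start of the episode below 0.04 m); the robot touches nothing.
It fails at once if the blue lamp is knocked off its hook or shifted by more than 50 mm (distance of lamp_blue from where it was at the start of the episode above 0.05 m).
It fails at once if the yellow lamp is dropped or slammed on the pad (faster than 0.5 m/s within 30 mm of its top) (horizontal distance between lamp_yellow and pad below 0.08 m and z of lamp_yellow in the frame of pad below 0.042 m and linear speed of lamp_yellow above 0.5 m/s).
It also fails if it takes over 48 s, if anything falls off the work surface, if the arm or the gripper's body presses on something with over 40 N, if the wrist force passes 120 N, or if a joint passes its speed limit or range.

ROBOT

A 7-joint arm with a two-finger parallel gripper is mounted at the origin on the work surface. World frame = base frame: x ahead of the robot, y to its left, z up, the work surface at z = 0. Lengths are in m, angles in degrees, forces in N, time in s.
With the tool pointing down it reaches from about 0.35 to 0.9 m from the base axis. Payload 7.2 kg.
Tool frame: the origin (TCP) lies at the very end of the fingers, on their centre line; the grasp point (between the pads) lies 19 mm behind it; z points along the fingers, y is the direction in which the jaws open and shut (so a half turn about z gives the same grasp; the last joint's range is limited). The gripper opens to 88 mm and grips with 3 to 60 N. Pads are 20 mm wide; open, the fingers measure 115 mm over their backs; the gripper's body (75 mm by 178 mm) begins 61 mm behind the grasp point.
Start: joints at [61.983, 23.554, -0.728, 91.456, 0.321, 64.991, -4.71], TCP at [0.255, -0.57, 0.223] pointing down, gripper open.
Joint ranges: [-169.25, 169.25], [-16.82, 113.86], [-84.01, 82.57], [7.8, 145.47], [-59.2, 239.2], [7.22, 106.19], [-163.78, 163.78]. Speed limits (degrees/s): [136.94, 136.94, 172.46, 172.46, 180, 180, 180].

INTERFACE

Orientations are given as a 3x3 rotation matrix whose columns are the frame's x, y, z axes.
In Python, from rig import robot gives the robot as it stands.
- The arm moves only by the shell command python3 -m jog 'ROWS' [FORCE]. ROWS is JSON, a list that holds one entry, the list of rows, each a list of 7 numbers: the shift along the tool's x, y, z in mm, then the turn, a rotation vector about the tool's x, y, z in rad, then the finger opening in mm, from 0 to 87.8. A call has 1 to 20 rows; each row shifts and turns the commanded pose from where the row before left it, along the tool's axes as they then stand; what a row does not reach is not made up. A row lasts 1/8 s, in which the tool goes at most 62.5 mm and 10.7 degrees, less where a joint would pass 70% of its speed; a pose out of reach is approached as far as the arm can. A call is refused whole if a number of a shift passes 62.5 or a number of a turn 0.188, either way. A call with a gripper value outside its range is refused whole. The fingers move at their own pace and stop on an object; FORCE is the grip in N (left out, the last holds). Time passes only in rows, so rows that do not move let the fingers close. It gives the time, the measured TCP pose, the force and the opening at its end, in the units of the state.
- robot.observe(): the state, without advancing time (a new reading comes with each control period).
- robot.camera(name): name is "side" or "top" or "wrist"; returns a dict with "color" (480x640x3 uint8, red, green, blue), "range_z" (480x640 float32, m along the optical axis (not along the pixel's ray), 0 where there is no reading), "fx", "fy", "cx", "cy" (pixels), "dist" ([k1, k2, p1, p2, k3] as OpenCV has them; the pictures are not rectified), "T" (4x4, takes a point from camera to world coordinates). Camera axes: x right, y down, z forward; pixel columns grow to the right and rows downward; lengths in m; the calibration is good to about 2 mm. A picture is of the moment at which its call begins.
- robot.hand_in(): hands the job in, once; it reports no verdict.
The state is a dict: "time": time; "qpos": joint angles; "joint_vel": joint speeds; "effort": joint torques, N m; "position": TCP position; "eef_rot": TCP orientation; "ft_force": force on the tool from outside, world axes, zero at the start; "ft_torque": the same for the moment, N m; "finger_gap": finger opening in m.
Only numpy, scipy, OpenCV 4.12 (cv2) and the standard library are available. Lean on these libraries where they do the work, as an engineer would, in place of code of your own. Each camera call takes 0.05 s, during which the arm holds its last target. There are 200 camera calls.

## Working session

There is one attempt and no reset: what is moved stays moved. The work goes in short steps, Python scripts to look and compute and a shell command to move; the robot and the scene stay as the last step left them, time stands still between calls to the robot, and variables do not carry over. Pictures are saved under pics/ and viewed, about 8 in all and at most 12, crops included, and the job is handed in when it is done.

```bash
mkdir -p pics; ls
python3 - <<'E'
from rig import robot
import cv2,numpy as np,pickle
s=robot.observe();print(s['time'],s['position'],np.round(s['eef_rot'],3).tolist(),s['finger_gap'])
D={}
for n in('side','top'):
    c=robot.camera(n);D[n]=c
    cv2.imwrite(f'pics/{n}1.png',cv2.cvtColor(c['color'],cv2.COLOR_RGB2BGR))
    print(n,np.round(c['T'],3).tolist(),c['fx'],c['dist'])
pickle.dump(D,open('d1.pkl','wb'))
E
```

```text
pics
0.0 [ 0.25508487 -0.57004343  0.22182389] [[0.913, 0.409, -0.001], [0.409, -0.913, 0.001], [-0.0, -0.002, -1.0]] 0.08786833983079645
side [[0.937, -0.221, 0.271, 0.343], [-0.349, -0.626, 0.697, -0.587], [0.015, -0.748, -0.664, 0.615], [0.0, 0.0, 0.0, 1.0]] 522.0371355394376 [-0.1507328  0.         0.         0.         0.       ]
top [[-0.008, -0.996, 0.092, 0.483], [-1.0, 0.01, 0.017, -0.014], [-0.018, -0.092, -0.996, 1.204], [0.0, 0.0, 0.0, 1.0]] 624.1632208671308 [-0.16541571  0.          0.          0.          0.        ]
```

View pics/side1.png

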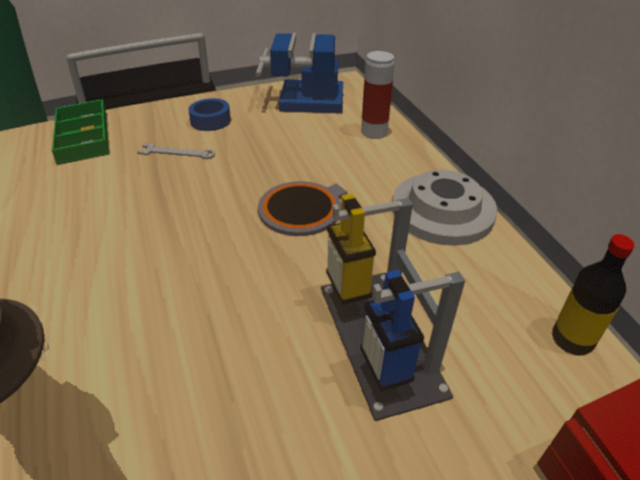

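View pics/top1.png

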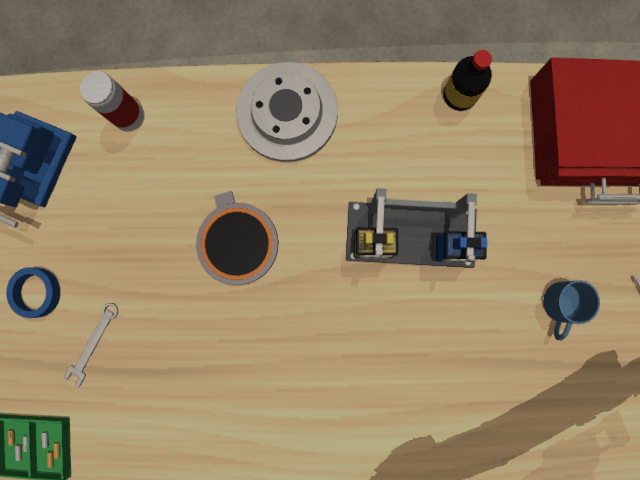

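The side view shows the yellow lamp at (350,250), the blue lamp at (395,330) and the pad at (300,207). In the top view the yellow handle is at (376,241), the blue one at (465,245) and the pad at (237,242). The hooks point down in that image, which is -x.

```bash
cat > h.py <<'E'
import cv2,numpy as np
def K(c): return np.array([[c['fx'],0,c['cx']],[0,c['fy'],c['cy']],[0,0,1]])
def cloud(c):
    v,u=np.mgrid[:480,:640]
    p=cv2.undistortPoints(np.stack([u.ravel(),v.ravel()],1).astype(np.float64)[:,None],K(c),np.array(c['dist']))[:,0]
    z=c['range_z'].ravel().astype(float)
    P=np.c_[p*z[:,None],z]@c['T'][:3,:3].T+c['T'][:3,3]
    P[z==0]=np.nan
    return P.reshape(480,640,3)
def ray(c,uv,h):
    p=cv2.undistortPoints(np.array(uv,float).reshape(-1,1,2),K(c),np.array(c['dist']))[:,0]
    d=np.c_[p,np.ones(len(p))]@c['T'][:3,:3].T; o=c['T'][:3,3]
    return o+d*((h-o[2])/d[:,2])[:,None]
def hsv(c): return cv2.cvtColor(c['color'],cv2.COLOR_RGB2HSV)
def mask(c,lo,hi): return cv2.inRange(hsv(c),np.array(lo),np.array(hi))>0
E
python3 - <<'E'
import pickle,numpy as np,cv2
from h import *
D=pickle.load(open('d1.pkl','rb'))
for n in D:
    c=D[n];P=cloud(c);v,u=np.mgrid[:480,:640]
    m=mask(c,(3,170,100),(14,255,255))&(np.abs(P[...,2]-.012)<.02)
    q=np.c_[u[m],v[m]].astype(np.float32)
    w=ray(c,q,.012); (cx,cy),r=cv2.minEnclosingCircle(w[:,:2].astype(np.float32));print(n,'pad',cx,cy,r,len(q))
    box=(P[...,0]>.42)&(P[...,0]<.68)&(P[...,1]>-.35)&(P[...,1]<.0)
    for nm,lo,hi in(('yel',(22,120,50),(34,255,255)),('blu',(105,120,40),(125,255,255))):
        m=mask(c,lo,hi)&box
        h=m&(P[...,2]>.155)
        for t,k in(('all',m),('legs',h)):
            A=P[k]
            if len(A): print(n,nm,t,len(A),A.min(0).round(3),A.max(0).round(3),np.median(A,0).round(3))
    k=box&(P[...,2]>.178)&(P[...,2]<.25)
    A=P[k];l=cv2.connectedComponents(k.astype(np.uint8))[1]
    for i in range(1,l.max()+1):
        B=P[l==i]
        if len(B)<30: continue
        r=cv2.minAreaRect(B[:,:2].astype(np.float32));print(n,'high',len(B),B.min(0).round(3),B.max(0).round(3),r)
    g=mask(c,(0,0,70),(180,60,255))&k
    l=cv2.connectedComponents(g.astype(np.uint8))[1]
    for i in range(1,l.max()+1):
        B=P[l==i]
        if len(B)<30: continue
        f=cv2.fitLine(B[:,:2].astype(np.float32),cv2.DIST_HUBER,0,.001,.001).ravel();print(n,'arm',len(B),f.round(3),B.min(0).round(3),B.max(0).round(3))
E
```

```text
side pad 0.5840073227882385 0.16895990073680878 0.06914295256137848 515
side yel all 2066 [ 0.55  -0.129  0.008] [ 0.633 -0.056  0.205] [ 0.571 -0.122  0.133]
side yel legs 573 [ 0.564 -0.116  0.155] [ 0.582 -0.069  0.205] [ 0.572 -0.112  0.185]
side blu all 2256 [ 0.542 -0.281  0.06 ] [ 0.653 -0.104  0.205] [ 0.561 -0.267  0.144]
side blu legs 747 [ 0.557 -0.268  0.155] [ 0.574 -0.222  0.205] [ 0.563 -0.264  0.188]
side high 1260 [ 0.547 -0.116  0.178] [ 0.657 -0.069  0.205] ((0.6011030673980713, -0.08923701196908951), (0.10983976721763611, 0.04660497233271599), 6.042623043060303)
side high 1838 [ 0.537 -0.268  0.178] [ 0.648 -0.221  0.205] ((0.5924355387687683, -0.24473480880260468), (0.046309951692819595, 0.1114589273929596), 89.27975463867188)
side arm 379 [ 1.    -0.022  0.623 -0.099] [ 0.59  -0.106  0.183] [ 0.657 -0.088  0.193]
side arm 164 [ 0.998 -0.06   0.554 -0.095] [ 0.547 -0.098  0.182] [ 0.567 -0.085  0.205]
side arm 573 [ 0.999 -0.042  0.617 -0.247] [ 0.573 -0.256  0.183] [ 0.648 -0.237  0.204]
side arm 253 [ 0.994  0.113  0.547 -0.244] [ 0.537 -0.247  0.178] [ 0.56  -
[... 408 characters left out ...]
565 -0.228  0.202]
top high 706 [ 0.548 -0.113  0.178] [ 0.656 -0.068  0.208] ((0.6018927693367004, -0.09092412889003754), (0.04416818916797638, 0.10827690362930298), 88.8827896118164)
top high 746 [ 0.538 -0.265  0.178] [ 0.647 -0.22   0.209] ((0.5923292636871338, -0.2439081072807312), (0.04409961774945259, 0.10920697450637817), 87.12420654296875)
top arm 330 [ 0.998 -0.069  0.623 -0.094] [ 0.581 -0.104  0.179] [ 0.656 -0.087  0.207]
top arm 325 [ 0.998 -0.07   0.614 -0.243] [ 0.573 -0.253  0.18 ] [ 0.647 -0.234  0.204]
top arm 74 [ 0.999 -0.051  0.557 -0.089] [ 0.548 -0.094  0.188] [ 0.567 -0.084  0.207]
top arm 80 [ 0.996 -0.088  0.548 -0.238] [ 0.538 -0.244  0.187] [ 0.558 -0.233  0.208]
```

```bash
python3 -m jog '[[[0,0,-14,0,0,0.16,87.8],[0,0,-14,0,0,0.16,87.8],[0,0,-14,0,0,0.162,87.8],[14,-25,0,0,0,0,87.8],[24,-41,0,0,0,0,87.8],[24,-41,0,0,0,0,87.8],[24,-41,0,0,0,0,87.8],[24,-41,0,0,0,0,87.8],[24,-41,0,0,0,0,87.8],[24,-41,0,0,0,0,87.8],[24,-41,0,0,0,0,87.8],[24,-41,0,0,0,0,87.8],[24,-41,0,0,0,0,87.8],[24,-41,0,0,0,0,87.8],[24,-41,0,0,0,0,87.8],[9,-21,0,0,0,0,87.8],[0,0,0,0,0,0,87.8],[0,0,0,0,0,0,87.8]]]' 25
python3 - <<'E'
from rig import robot
from h import *
import cv2,numpy as np
s=robot.observe();print(s['time'],s['position'],np.round(s['eef_rot'],3).tolist(),s['ft_force'])
c=robot.camera('wrist');cv2.imwrite('pics/w2.png',cv2.cvtColor(c['color'],cv2.COLOR_RGB2BGR))
P=cloud(c);R=s['eef_rot'];t=s['position']
h=(P[...,2]>.18)&(P[...,2]<.215)&mask(c,(22,120,40),(34,255,255))
print('legs',h.sum())
if h.sum():
    A=P[h];print(A.min(0),A.max(0))
    r=cv2.minAreaRect(A[:,:2].astype(np.float32));print(r,'tool err mm',(R.T@(np.r_[r[0],.2]-t)*1e3).round(1))
E
```

```text
time: 2.35
position: [0.5715, -0.0934, 0.2644]
eef_rot: [[0.998, -0.062, -0.001], [-0.062, -0.998, -0.001], [-0.001, 0.001, -1.0]]
ft_force: [0.3, 0.2, -0.4]
finger_gap: 0.0877
2.35 [ 0.57149096 -0.09340576  0.26435939] [[0.998, -0.062, -0.001], [-0.062, -0.998, -0.001], [-0.001, 0.001, -1.0]] [ 0.27202341  0.20972634 -0.38915033]
legs 287
[ 0.56416361 -0.11353091  0.18046243] [ 0.58139302 -0.0697046   0.20545363]
((0.5731465220451355, -0.09128566086292267), (0.043754301965236664, 0.015908734872937202), 87.11825561523438) tool err mm [ 1.6 -2.3 64.4]
```

View pics/w2.png

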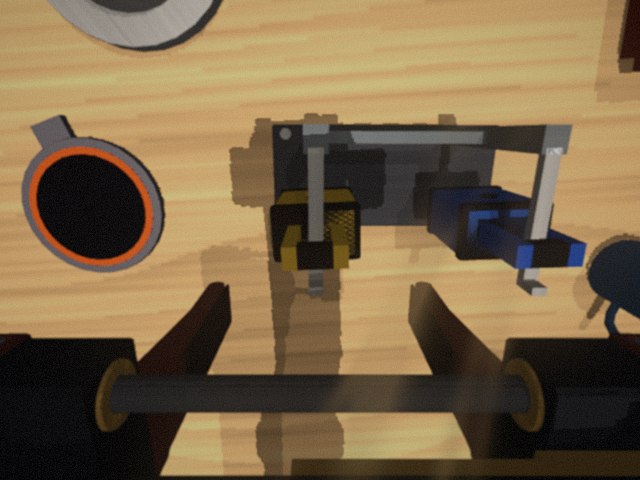

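The wrist view shows the yellow handle at (315,255) between the fingers and the blue lamp well to the right at (545,250). Next I go down and close.

```bash
python3 -m jog '[[[2,-2,10,0,0,-0.01,87.8],[0,0,25,0,0,0,87.8],[0,0,25,0,0,0,87.8],[0,0,25,0,0,0,87.8],[0,0,15,0,0,0,87.8],[0,0,7,0,0,0,87.8],[0,0,0,0,0,0,87.8],[0,0,0,0,0,0,60],[0,0,0,0,0,0,30],[0,0,0,0,0,0,30],[0,0,0,0,0,0,30],[0,0,0,0,0,0,30],[0,0,0,0,0,0,30]]]' 25
```

```text
time: 4.03
position: [0.5743, -0.0901, 0.1577]
eef_rot: [[0.999, -0.051, 0.0], [-0.051, -0.999, -0.0], [0.0, 0.0, -1.0]]
ft_force: [0.0, -0.8, 0.3]
finger_gap: 0.0438
```

```bash
python3 -m jog '[[[0,0,-4,0,0,0,30],[0,0,-6,0,0,0,30],[0,0,-8,0,0,0,30],[0,0,-7,0,0,0,30],[0,0,0,0,0,0,30],[0,0,0,0,0,0,30]]]' 35
python3 - <<'E'
from rig import robot
import cv2
c=robot.camera('side');cv2.imwrite('pics/s3.png',cv2.resize(cv2.cvtColor(c['color'],cv2.COLOR_RGB2BGR)[120:420,220:520],None,fx=2,fy=2))
E
```

```text
time: 4.78
position: [0.5741, -0.0901, 0.1826]
eef_rot: [[0.999, -0.051, -0.0], [-0.051, -0.999, -0.0], [-0.0, 0.0, -1.0]]
ft_force: [-0.3, -0.5, -4.8]
finger_gap: 0.0443
```

View pics/s3.png

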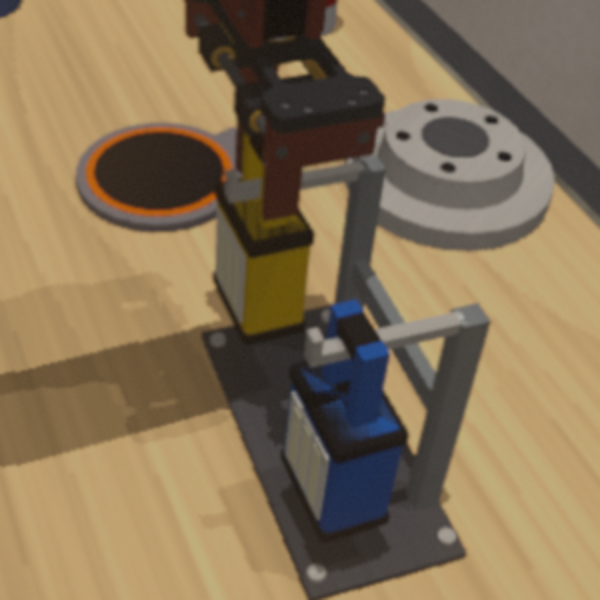

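The lamp is lifted (yellow at (260,260) in the crop), with its underside clear of the base. The arm is inside the handle opening and the blue lamp is still hanging. Next I draw it out along tool -x, then go to the pad.

```bash
python3 -m jog '[[[-8,0,0,0,0,0,30],[-16,0,0,0,0,0,30],[-20,0,0,0,0,0,30],[-20,0,0,0,0,0,30],[-16,0,0,0,0,0,30],[-10,0,0,0,0,0,30],[0,-10,0,0,0,0,30],[0,-25,0,0,0,0,30],[0,-25,0,0,0,0,30],[0,-30,0,0,0,0,30],[5,-30,0,0,0,0,30],[15,-30,0,0,0,0,30],[20,-30,0,0,0,0,30],[20,-30,0,0,0,0,30],[15,-30,0,0,0,0,30],[8,-15,0,0,0,0,30],[4,-5,0,0,0,0,30],[0,0,0,0,0,0,30],[0,0,0,0,0,0,30],[0,0,0,0,0,0,30]]]'
python3 - <<'E'
from rig import robot
from h import *
import cv2,numpy as np
s=robot.observe();t=s['position'];R=s['eef_rot']
for n in('side','top'):
    c=robot.camera(n);P=cloud(c)
    near=np.linalg.norm(P[...,:2]-t[:2],axis=2)<.07
    A=P[near&mask(c,(22,120,40),(34,255,255))];print(n,len(A),A.min(0).round(3),A.max(0).round(3))
    if n=='side':
        B=A[(A[:,2]>.09)&(A[:,2]<.14)]; f=cv2.fitLine(B[:,:2].astype(np.float32),cv2.DIST_HUBER,0,.001,.001).ravel();print(f)
        cv2.imwrite('pics/s4.png',cv2.resize(cv2.cvtColor(c['color'],cv2.COLOR_RGB2BGR)[100:400,200:500],None,fx=2,fy=2))
print('need',(R.T@(np.array([.5838,.170,t[2]])-t)*1e3).round(1))
E
```

```text
time: 7.32
position: [0.5845, 0.1688, 0.1829]
eef_rot: [[0.999, -0.052, 0.0], [-0.052, -0.999, -0.0], [0.0, 0.0, -1.0]]
ft_force: [-0.4, -0.1, -4.9]
finger_gap: 0.0442
side 1119 [0.561 0.128 0.085] [0.603 0.191 0.212]
[ 0.99904317 -0.04373464  0.58125323  0.1322696 ]
top 28 [0.562 0.112 0.088] [0.601 0.143 0.308]
need [-0.7 -1.2 -0. ]
```

View pics/s4.png

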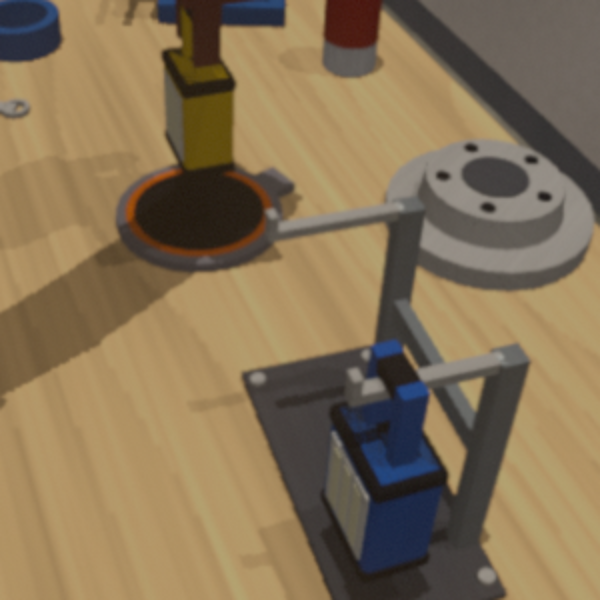

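The lamp hangs upright over the pad, with its bottom at (205,165) in the crop. The blue lamp is still on its hook. Now I lower it gently.

```bash
python3 -m jog '[[[-1,-1,6,0,0,0,30],[0,0,12,0,0,0,30],[0,0,14,0,0,0,30],[0,0,12,0,0,0,30],[0,0,8,0,0,0,30],[0,0,5,0,0,0,30],[0,0,2,0,0,0,30],[0,0,1,0,0,0,30],[0,0,0,0,0,0,30],[0,0,0,0,0,0,30]]]'; python3 -m jog '[[[0,0,1,0,0,0,30],[0,0,1,0,0,0,30],[0,0,0,0,0,0,30],[0,0,0,0,0,0,30]]]'
```

```text
time: 8.68
position: [0.5838, 0.1708, 0.1229]
eef_rot: [[0.999, -0.051, 0.0], [-0.051, -0.999, 0.0], [0.0, -0.0, -1.0]]
ft_force: [-0.1, -1.4, -4.5]
finger_gap: 0.044
time: 9.18
position: [0.5836, 0.1708, 0.1206]
eef_rot: [[0.999, -0.051, -0.0], [-0.051, -0.999, -0.0], [-0.0, 0.0, -1.0]]
ft_force: [-0.8, -0.1, -3.9]
finger_gap: 0.044
```

```bash
python3 -m jog '[[[0,0,1,0,0,0,30],[0,0,0,0,0,0,30],[0,0,0,0,0,0,30]]]'; python3 -m jog '[[[0,0,0.6,0,0,0,30],[0,0,0,0,0,0,30],[0,0,0,0,0,0,30]]]'
```

```text
time: 9.55
position: [0.5838, 0.1708, 0.1198]
eef_rot: [[0.999, -0.051, 0.0], [-0.051, -0.999, 0.0], [0.0, -0.0, -1.0]]
ft_force: [0.3, -0.8, -1.2]
finger_gap: 0.0441
time: 9.93
position: [0.5839, 0.1707, 0.1198]
eef_rot: [[0.999, -0.051, 0.001], [-0.051, -0.999, -0.0], [0.001, -0.0, -1.0]]
ft_force: [-2.5, -2.1, 5.6]
finger_gap: 0.0438
```

Contact is made and the weight is on the pad. I open slowly and retreat straight up.

```bash
python3 -m jog '[[[0,0,0,0,0,0,48],[0,0,0,0,0,0,54],[0,0,0,0,0,0,65],[0,0,0,0,0,0,87.8],[0,0,0,0,0,0,87.8],[0,0,0,0,0,0,87.8]]]'; python3 -m jog '[[[0,0,-5,0,0,0,87.8],[0,0,-15,0,0,0,87.8],[0,0,-25,0,0,0,87.8],[0,0,-30,0,0,0,87.8],[0,0,-30,0,0,0,87.8],[0,0,-25,0,0,0,87.8],[-40,0,0,0,0,0,87.8],[-40,0,0,0,0,0,87.8],[-40,0,0,0,0,0,87.8],[-30,0,0,0,0,0,87.8],[0,0,0,0,0,0,87.8],[0,0,0,0,0,0,87.8]]]'
python3 - <<'E'
from rig import robot
from h import *
import cv2,numpy as np
o=[]
for n in('side','top'):
    c=robot.camera(n);P=cloud(c);o.append(cv2.cvtColor(c['color'],cv2.COLOR_RGB2BGR)[100:420,180:520])
    near=np.linalg.norm(P[...,:2]-[.5838,.17],axis=2)<.07
    A=P[near&mask(c,(22,120,40),(34,255,255))&(P[...,2]>.12)]
    print(n,len(A),A.min(0).round(3),A.max(0).round(3),cv2.minAreaRect(A[:,:2].astype(np.float32)))
    b=(np.linalg.norm(P[...,:2]-[.566,-.243],axis=2)<.06)&mask(c,(105,120,40),(125,255,255))&(P[...,2]>.155)
    A=P[b];print(n,'blue',A.min(0).round(3),A.max(0).round(3))
cv2.imwrite('pics/f5.png',np.hstack(o))
E
```

```text
time: 10.68
position: [0.5836, 0.1707, 0.119]
eef_rot: [[0.999, -0.051, 0.0], [-0.051, -0.999, -0.0], [0.0, 0.0, -1.0]]
ft_force: [-0.4, 0.7, 0.5]
finger_gap: 0.0872
time: 12.18
position: [0.4348, 0.1785, 0.25]
eef_rot: [[0.999, -0.051, 0.002], [-0.051, -0.999, 0.0], [0.002, -0.001, -1.0]]
ft_force: [-0.8, -0.1, 0.3]
finger_gap: 0.0877
side 322 [0.575 0.143 0.12 ] [0.592 0.19  0.167] ((0.5839046835899353, 0.16650015115737915), (0.046506695449352264, 0.01637708768248558), 88.46133422851562)
side blue [ 0.556 -0.269  0.155] [ 0.574 -0.222  0.205]
top 200 [0.576 0.149 0.12 ] [0.592 0.194 0.17 ] ((0.5840499997138977, 0.17145033180713654), (0.045349739491939545, 0.016249585896730423), 89.0804214477539)
top blue [ 0.557 -0.264  0.159] [ 0.574 -0.22   0.208]
```

View pics/f5.png

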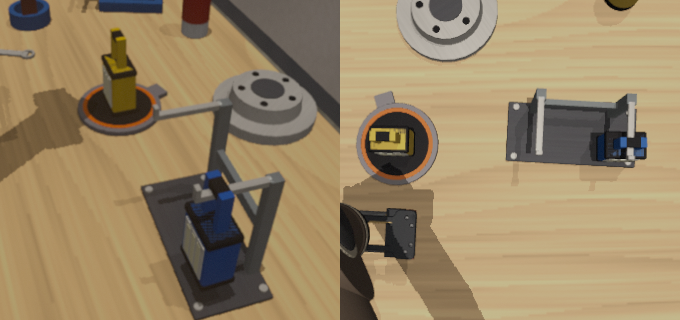

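The yellow lamp stands upright mid-pad at (120,85) in the side half and (390,140) in the top half. The blue lamp still hangs, and the robot is clear.

```bash
python3 -c "
from rig import robot
print(robot.hand_in())"
```

```text
the job is handed in; nothing more can be done
None
```

The yellow lamp is standing upright in the middle of the charging pad, and the job is handed in. I gripped it by its handle legs, lifted it 25 mm, drew it 90 mm off the hook, lowered it until it touched the pad, released it and backed away. The robot's clock read about 12.2 s at my last move.

**Yellow lamp:** the top camera puts its centre within about 2 mm of the pad's. The side camera puts it about 4 mm off in y, which is still far inside the 35 mm limit. The handle top is at about 0.167 m, against 0.165 m expected for a lamp standing on the pad.

**Blue lamp:** it is still on its hook, unmoved to within about 1 mm.

**Robot and forces:** the gripper is clear of everything. The highest outside force I read was about 6 N, when the lamp was pressed lightly onto the pad. None of my checks failed; the only disagreement was the few millimetres in y between the two cameras. The hand-in itself gave no verdict.

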